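Bring the cassette tray out one slot and hold the lock pin home

ROBOT

A 6-joint arm with a two-finger parallel gripper is mounted at the origin on the work surface. World frame = base frame: x ahead of the robot, y to its left, z up, the work surface at z = 0. Lengths are in mm, angles in degrees, forces in N, time in s.
With the tool pointing down it reaches from about 300 to 875 mm from the base axis. Payload 6.4 kg.
Tool frame: the origin (TCP) lies midway between the tips of the shut fingers; the grasp point (between the pads) lies 19 mm behind it; z points along the fingers, y is the direction in which the jaws open and shut (so a half turn about z gives the same grasp; the last joint's range is limited). The gripper opens to 85 mm and grips with 20 to 120 N. Pads are 22 mm wide; open, the fingers measure 114 mm over their backs; the gripper's body (76 mm by 85 mm) begins 54 mm behind the grasp point. The pads swing forward as they close: fully open they stand 13 mm farther back than shut.
Start: joints at [61.289, 10.359, 92.074, -0, 77.567, -11.82], TCP at [167.053, 550.213, 231.288] pointing down, gripper open.
Joint ranges: [-171.53, 171.53], [-51.25, 118.39], [17.06, 147.69], [-65.23, 245.23], [0, 150.52], [-178.68, 178.68]. Speed limits (degrees/s): [147.25, 147.25, 172.46, 180, 180, 180].

INTERFACE

Orientations are given as [roll, pitch, yaw] about the fixed x, y, z axes, in that order (R = Rz(yaw) Ry(pitch) Rx(roll)).
In Python, from station import * gives the robot as it stands.
- The arm moves only by the tool send_rows, never from a script. Its arguments are lists of equal length, an entry for each row: "rot": the turn, a rotation vector about the tool's x, y, z in degrees, a list of three; "travel": the shift along the tool's x, y, z in mm, a list of three; "jaw": the finger opening in mm, from 0 to 85.4. In form: {"rot": [[wx, wy, wz], ...], "travel": [[dx, dy, dz], ...], "jaw": [jaw, ...]}. A call has 1 to 10 rows; each row shifts and turns the commanded pose from where the row before left it, along the tool's axes as they then stand; what a row does not reach is not made up. A row lasts 1/10 s, in which the tool goes at most 50 mm and 8.59 degrees, less where a joint would pass 70% of its speed; a pose out of reach is approached as far as the arm can. A call is refused whole if a number of a shift passes 50 or a number of a turn 8.59, either way. A call with a gripper value outside its range is refused whole. The fingers move at their own pace and stop on an object; "newtons" is the grip in N (left out, the last holds). Time passes only in rows, so rows that do not move let the fingers close. It gives the time, the measured TCP pose, the force and the opening at its end, in the units of the state.
- state(): the state, without advancing time (a new reading comes with each control period).
- get_image(name): name is "side" or "top" or "wrist"; returns a dict with "image" (400x640x3 uint8, blue, green, red), "mtx" (3x3 intrinsics, pixels), "pose" (4x4, takes a point from camera to world coordinates); the wrist camera has in their place "mount" (4x4, takes a point from camera to tool coordinates, whose origin is the TCP and whose axes are the flange's). Camera axes: x right, y up, looking along -z (the intrinsics and any distortion apply to the point x, -y, -z); pixel columns grow to the right and rows downward; lengths in mm; the calibration is good to about 2 mm. A picture is of the moment at which its call begins: read the wrist's pose just before it. There is no depth.
- finish_job(): hands the job in, once; it reports no verdict.
Trained networks look in a picture, given as the dict that the camera call returned (one of the last four; its "shot" number tells which), for a name from the list of things; names that differ only in an ending like _2 or _b are one class to them, and where a whole thing is asked for, a point or a joint stands for the part that bears it (a point fixed in the world has none). Each returns a list of dicts, best first, with "confidence" (0 to 1); they miss things now and then, are a little off and sometimes report something else, mostly with a low value. They report only what shows in the picture. A call takes as long as a camera call.
- spot_in(picture, query): "at" ([x, y, z] in mm, in world coordinates, good to about 4 mm: the middle of the surface that is visible of it).
- cut_out(picture, query): "mask" (400x640 bool, what is visible of it).
- place_of(picture, query): "at" ([x, y, z] in mm, in world coordinates, good to about 4 mm: a listed point, or the origin of a listed thing).
The state is a dict: "time": time; "joints": joint angles; "qvel": joint speeds; "tau": joint torques, N m; "ee_pos": TCP position; "tcp_rot": TCP orientation; "contact_force": force on the tool from outside, world axes, zero at the start; "torque": the same for the moment, N m; "finger_gap": opening from 0.0 (shut) to 1.0 (fully open).
Only numpy, scipy, OpenCV 4.12 (cv2) and the standard library are available. Lean on these libraries where they do the work, as an engineer would, in place of code of your own. Each camera call takes 0.05 s, during which the arm holds its last target.

TASK

Swing the cold chamber's front door wide open, then pull up the lock plunger on the tray arm, slide the arm out towards the door to the very next slot of its rail and push the plunger fully down into that slot. The plunger's spring is worn, so finish while still holding its knob pressed fully home with the gripper; do not let go. Leave the door wide open and the other things where they are.

Things in the scene. Friction and masses are not known exactly. Their poses are not given: they have to be found in the camera images.
- chamber: Fixed, open-topped white cold chamber, 260 mm wide (y), 310 deep (x), walls 18 thick with tops 117 above the table, doorway 110 wide in the front wall. Origin: table level, middle of the doorway, outer face of the front wall. x points into the chamber away from the door, y to its left as seen from the robot, z up. Stands at a different place and turn each time.
- chamber_door (a joint): Angle of the chamber's upright front door, rad: 0 shut, grows as it swings out towards the robot, 1.57 square to the front, stop at 1.8; may start a little ajar. Light friction, stays where left. Wide open means beyond 1.2. Panel 130 mm wide, 15 thick, top 112 above the table, hinged on its left (chamber +y) edge.
- door_handle (a point): Grip point on the door's handle, moves with the door: upright round steel bar, 11 mm thick, its axis 35 mm off the door's outer face. The point is on that axis, 84 mm above the table; the bar ends 30 mm above and 42 below it; two 8 mm stubs join it to the door, 22 and 34 mm below it (none above). It lies 110 mm along the door and 35 mm out from the hinge axis.
- door_hinge (a point): Point on the door's upright hinge axis, level with door_handle; does not move with the door. It lies 16.5 mm before the chamber's front plane, 65 mm to the left of the doorway's middle.
- tray_arm (a joint): Slide of the tray arm along its rail, m: 0 in its slot at the start, grows towards the door (chamber -x). Aluminium sleeve on a slotted ladder rail, with a small tray of cassettes in front. Slots lie 35 mm apart: the next one towards the door is at 0.035, the one after at 0.070; stops at -0.045 and 0.080. About 2 N friction; with the pin in a slot it is locked, 1.5 mm play either way.
- lock_plunger (a joint): Height of the lock plunger above fully home, m (stop at 0.020). Upright, rides on the sleeve. Its 8 mm round-ended pin is clear of the slots only above 0.014. Worn spring: left alone it rests at 0.005, half in; about 3 N down keeps it home, about 7 N up holds it at 0.017. Let go between slots, the pin rides on the rail at 0.014; no catch keeps it up.
- rail_next_slot (a point): Middle of the next slot towards the door, at the rail's top face, 62 mm above the table; the slot is 11 mm long (chamber x), 14 wide. The knob must end straight above it. Fixed to the chamber.
- plunger_knob: Black knurled knob on the plunger: upright cylinder 26 mm across, 28 tall; origin at its centre, 112 mm above the table when the plunger is home (117 at the start); moves with plunger and arm. An 8 mm pin below it; the sleeve's housing tops out 28 mm under the knob's centre (plunger home). At the start 85 mm behind the chamber's front plane, midway between the side walls.
- cold_jar: Bystander: amber jar, 40 mm across, 50 tall, standing inside the cold chamber left of the rail. Origin at the middle of its underside.
- mould: Bystander: open steel mould 36 x 26 x 12 mm lying inside the chamber right of the rail. Origin at the middle of its underside.
- wash_bottle: Bystander: white bottle, 64 mm across, 150 tall, standing on the table to the right of the chamber. Origin at the middle of its underside.
- dropper: Bystander: small white bottle, 40 mm across, 90 tall, on the table to the left of the chamber. Origin at the middle of its underside.
- brush: Bystander: brush 160 mm long lying on the table before the chamber, right of the door. Origin at the middle of its underside.
- forceps: Bystander: steel forceps 120 mm long lying on the table on the left. Origin at the middle of its underside.
- pen_tub: Bystander: round steel tub of pens, 110 mm across, 160 tall, on the table on the left. Origin at the middle of its underside.
- wipes_carton: Bystander: carton of wipes 110 x 120 x 80 mm on the table on the right. Origin at the middle of its underside.

How it is judged:
By the outcome, as a careful person would: the job done as asked, in the order asked, and still so for the second after the job is handed in, while the arm keeps its last pose, push and grip.
It also fails if it takes over 48 s, if anything falls off the work surface, if the arm or the gripper's body presses on something with over 40 N, if the wrist force passes 120 N, or if a joint passes its speed limit or range.

## Working session

There is one attempt and no reset: what is moved stays moved. The work goes in short steps, Python scripts to look and compute and a tool call to move; the robot and the scene stay as the last step left them, time stands still between calls to the robot, and variables do not carry over. Pictures are saved under pics/ and viewed, and the job is handed in when it is done.

Besides the shell and the picture viewer there is one more tool, called after ">>>" as a command line: name --argument value ..., lists and objects as JSON in quotes. send_rows: Moves the arm, as the interface text tells. Its arguments: {"type":"object","properties":{"rot":{"type":"array","items":{"type":"array","items":{"type":"number"}}},"travel":{"type":"array","items":{"type":"array","items":{"type":"number"}}},"jaw":{"type":"array","items":{"type":"number"}},"newtons":{"type":"number"}},"required":["rot","travel","jaw"]}

```bash
ls; mkdir -p pics; python3 - <<'E'
from station import *
import cv2
s=state();print(s)
for n in ["top","side","wrist"]:
    p=get_image(n);cv2.imwrite(f"pics/a_{n}.png",p["image"])
    print(n,p.get("pose",p.get("mount")))
    for q in ["door_handle","door_hinge","plunger_knob","rail_next_slot","chamber"]:
        try:
            r=place_of(p,q);print(n,q,[(x["at"],x["confidence"]) for x in r[:2]])
        except Exception as e:print(q,e)
E
```

```text
pics
{'time': 0.0, 'joints': array([ 6.12918306e+01,  1.04024322e+01,  9.21323165e+01,  8.11860023e-04,
        7.75661798e+01, -1.18196807e+01]), 'qvel': array([-0.0588614 ,  0.02654281,  0.0155595 , -0.04618499,  0.03170001,
        0.04250061]), 'tau': array([ 1.16749445e-03, -4.44893861e+01, -3.51326108e+01, -1.39424951e-04,
        9.08457820e-03,  3.39710340e-06]), 'ee_pos': array([166.74778772, 549.71576696, 230.37328727]), 'tcp_rot': array([-1.79901374e+02, -2.14491122e-02,  1.63111317e+02]), 'contact_force': array([-0.2185914 , -0.50254852,  0.09960793]), 'torque': array([-0.03186148,  0.01739352, -0.0180714 ]), 'finger_gap': 1.0004177161295513}
top [[-4.05374557e-02  9.72243983e-01 -2.30430798e-01  3.42047543e+02]
 [-9.99177748e-01 -3.96148160e-02  8.63103920e-03  6.72050640e+00]
 [-7.36997751e-04  2.30591207e-01  9.73050437e-01  1.32888819e+03]
 [ 0.00000000e+00  0.00000000e+00  0.00000000e+00  1.00000000e+00]]
top door_handle [([541.6, -58.4, 82.7], 0.96)]
top door_hinge [([573.8, 50.2, 87.3], 0.96)]
top plunger_knob [([761.2, -37.3, 19.8], 0.67), ([680.3, 14.1, 114.1], 0
[... 253 characters left out ...]
 7.79565765e-01  6.26282722e-01  1.31563664e+03]
 [ 0.00000000e+00  0.00000000e+00  0.00000000e+00  1.00000000e+00]]
side door_handle [([543.7, -61.0, 84.7], 0.57)]
side door_hinge [([572.8, 51.6, 79.7], 0.97)]
side plunger_knob []
side rail_next_slot [([650.2, 3.6, 62.6], 0.64)]
side chamber [([599.3, -8.5, 1.6], 0.8)]
wrist [[-1.66326613e-03  9.48975230e-01  3.15346234e-01  8.17623176e+01]
 [ 9.99998545e-01  1.45894796e-03  8.83975166e-04 -1.66028335e+00]
 [ 3.78796792e-04  3.15347245e-01 -9.48976276e-01 -1.42321870e+02]
 [ 0.00000000e+00  0.00000000e+00  0.00000000e+00  1.00000000e+00]]
wrist door_handle []
wrist door_hinge []
wrist plunger_knob []
wrist rail_next_slot []
wrist chamber []
```

View pics/a_top.png

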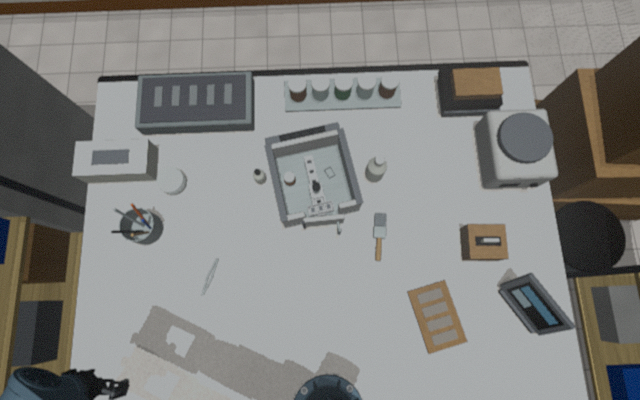

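View pics/a_side.png

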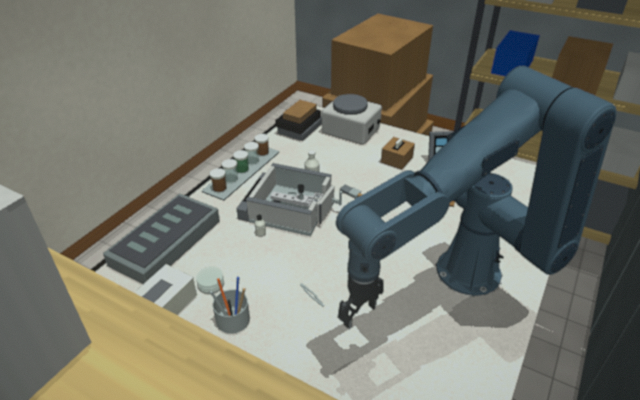

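The top picture shows the chamber around pixel (315,175), with the door slightly ajar and the handle at about (340,226). The brush lies to the right at (379,237). I'll move above the chamber for a wrist view.

>>> send_rows --rot '[[0, 0, 0], [0, 0, 0], [0, 0, 0], [0, 0, 0], [0, 0, 0], [0, 0, 0], [0, 0, 0], [0, 0, 0], [0, 0, 0], [0, 0, 0]]' --travel '[[-20, -14, -4], [-34, -24, -4], [-34, -24, -4], [-34, -24, -4], [-34, -24, -4], [-34, -24, -4], [-34, -24, -4], [-34, -24, -4], [-34, -24, -4], [-34, -24, -4]]' --jaw '[85, 85, 85, 85, 85, 85, 85, 85, 85, 85]'

```text
time: 1.9
ee_pos: [413.0, 234.0, 271.7]
tcp_rot: [180.0, 0.0, 163.1]
contact_force: [-0.6, 0.4, -0.4]
finger_gap: 0.998
```

>>> send_rows --rot '[[0, 0, -2], [0, 0, -2], [0, 0, -2], [0, 0, -2], [0, 0, -3], [0, 0, -3], [0, 0, -3], [0, 0, 0], [0, 0, 0]]' --travel '[[-34, -24, -4], [-34, -24, -4], [-34, -24, -4], [-34, -24, -4], [-34, -24, -4], [-34, -24, -4], [-20, -14, -4], [0, 0, 0], [0, 0, 0]]' --jaw '[85, 85, 85, 85, 85, 85, 85, 85, 85]'

```text
time: 2.8
ee_pos: [601.4, 38.2, 298.8]
tcp_rot: [180.0, -0.1, -180.0]
contact_force: [0.5, 0.4, 0.2]
finger_gap: 0.994
```

```bash
cat > h.py <<'E'
from station import *
import numpy as np, cv2
from scipy.spatial.transform import Rotation as Rn
def tool():
    s=state();T=np.eye(4);T[:3,:3]=Rn.from_euler('xyz',s["tcp_rot"],degrees=True).as_matrix();T[:3,3]=s["ee_pos"];return s,T
def snap(n,f=None):
    s,T=tool();p=get_image(n)
    P=np.array(p["pose"]) if "pose" in p else T@np.array(p["mount"])
    if f: cv2.imwrite("pics/"+f,p["image"])
    return p,P
def proj(p,P,X):
    c=np.linalg.inv(P)@np.append(X,1); K=np.array(p["mtx"])
    q=K@np.array([c[0],-c[1],-c[2]]);return q[:2]/q[2]
def ray(p,P,uv,z):
    K=np.array(p["mtx"]);d=np.linalg.inv(K)@np.array([uv[0],uv[1],1.]);d=P[:3,:3]@np.array([d[0],-d[1],-d[2]])
    o=P[:3,3];return o+d*(z-o[2])/d[2]
E
python3 - <<'E'
from h import *
p,P=snap("wrist","b_wrist.png")
s=state();print(s["time"],s["ee_pos"],s["tcp_rot"],s["joints"],p.keys())
for q in ["door_handle","door_hinge","plunger_knob","rail_next_slot","chamber"]:
    print(q,[(x["at"],x["confidence"]) for x in place_of(p,q)[:2]])
E
```

```text
2.85 [600.94271037  38.84202039 298.8829828 ] [ 1.79974285e+02 -6.05118455e-02 -1.79924711e+02] [-7.59200330e+00  1.11420729e+01  8.33527173e+01  1.74632954e-02
  8.55686117e+01 -9.76686372e+01] dict_keys(['image', 'mtx', 'mount', 'shot'])
door_handle [([543.2, -57.8, 86.8], 0.62)]
door_hinge [([573.5, 53.5, 83.8], 0.8)]
plunger_knob [([685.9, 9.6, 115.3], 0.89), ([534.6, -192.6, 1.4], 0.61)]
rail_next_slot [([647.2, 1.6, 63.1], 0.79)]
chamber [([602.2, -7.0, -3.7], 0.62)]
```

View pics/b_wrist.png

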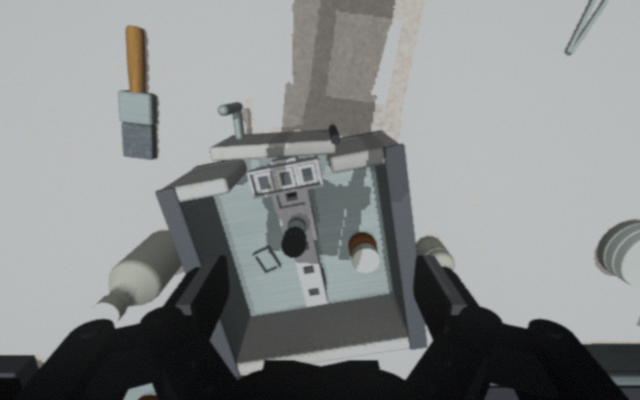

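The door is a bit ajar with the handle bar top at about (231,108). The knob top is at (293,243), and the outer wall-top corners are near (403,146), (158,191), (238,375) and (427,347). Next I fit the chamber pose to those.

```bash
cat >> h.py <<'E'
def c2w(c,X): 
    a=np.radians(c[2]);return np.array([c[0]+np.cos(a)*X[0]-np.sin(a)*X[1],c[1]+np.sin(a)*X[0]+np.cos(a)*X[1],X[2]])
E
python3 - <<'E'
from h import *
from scipy.optimize import least_squares
p,P=snap("wrist")
M=[((0,130,117),(403,146)),((0,-130,117),(158,191)),((310,-130,117),(238,375)),((310,130,117),(427,347)),((85,0,131),(293,243))]
f=lambda c:np.concatenate([proj(p,P,c2w(c,m))-np.array(u) for m,u in M])
r=least_squares(f,[601,-7,10],loss='soft_l1');print(r.x,r.fun.reshape(-1,2).round(1))
# networks only: points
W=[((-16.5,65),(573.4,51.8)),((85,0),(685,10)),((50,0),(649,2.5)),((0,0),(600.5,-7))]
g=lambda c:np.concatenate([c2w(c,(*m,0))[:2]-np.array(u) for m,u in W])
r2=least_squares(g,[601,-7,10]);print(r2.x,r2.fun.reshape(-1,2).round(1))
im=cv2.resize(p["image"],None,fx=3,fy=3,interpolation=cv2.INTER_CUBIC)
for c,col in ((r.x,(0,0,255)),(r2.x,(0,255,0))):
    for pts in ([(0,130),(0,-130),(310,-130),(310,130)],[(18,112),(18,-112),(292,-112),(292,112)]):
        q=np.array([proj(p,P,c2w(c,(*a,117)))*3 for a in pts]).astype(int);cv2.polylines(im,[q],True,col,1)
    for k in ((85,0,131),(50,0,62),(15,0,62),(120,0,62)):
        cv2.circle(im,tuple((proj(p,P,c2w(c,k))*3).astype(int)),4,col,1)
for th in np.radians([0,10,20]):
    h=c2w(r.x,(-16.5,65,84));
cv2.imwrite("pics/c.png",im[270:870,450:1250])
for c in(r.x,r2.x):
    h=c2w(c,(-16.5,65,84));v=np.array([542.8,-59])-h[:2];print(h,np.hypot(*v),c[2]-107.65-np.degrees(np.arctan2(v[1],v[0])))
E
```

```text
[597.36975654  -7.76747185  11.28192671] [[ 0.1 -4.5]
 [-2.  -1.3]
 [-1.  30.4]
 [ 3.9 29.4]
 [ 0.7  2.8]]
[601.18944621  -7.51094149  11.51308633] [[-1.4  1.1]
 [-0.5 -0.5]
 [ 1.2 -0. ]
 [ 0.7 -0.5]]
[568.47220291  52.74848799  84.        ] 114.65943733212612 6.570106231303242
[572.047977    52.88793907  84.        ] 115.64754674529793 8.512637000217495
```

View pics/c.png

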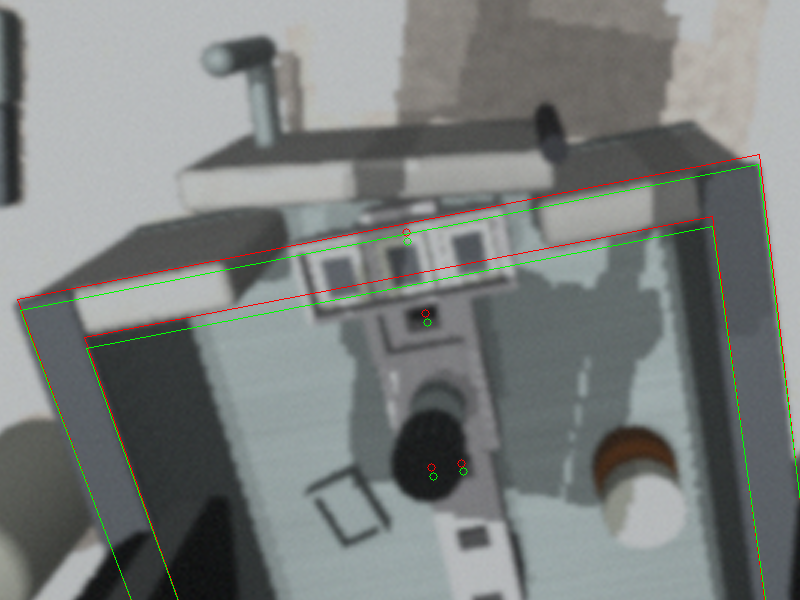

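```bash
python3 - <<'E'
from h import *
p,P=snap("wrist")
print("bar top",ray(p,P,(221.7,110),114), "slot",ray(p,P,((450+423)/3,(270+318)/3),62),"knobtop",ray(p,P,((450+430)/3,(270+468)/3),131))
c=(599.3,-7.6,11.4)
print("hinge",c2w(c,(-16.5,65,84)))
for th in (6,8,10,80,85,90):
    a=np.radians(c[2]-107.65-th);h=c2w(c,(-16.5,65,84));print(th,h[:2]+115.4*np.array([np.cos(a),np.sin(a)]))
m=cut_out(p,"door_handle");print(len(m))
E
```

```text
bar top [541.89812743 -59.64802239 114.        ] slot [648.47779443   0.66278305  62.        ] knobtop [681.15414233   8.27369451 131.        ]
hinge [570.27779849  52.85628023  84.        ]
6 [545.79249513 -59.91618945]
8 [541.87170848 -58.99296675]
10 [537.98553027 -57.93347296]
80 [455.12487875  45.30875912]
85 [454.90526057  55.37371797]
90 [455.56369706  65.41951759]
1
```

>>> send_rows --rot '[[0, 0, 0], [0, 0, 0], [0, 0, -1], [0, 0, -1], [0, 0, -1], [0, 0, 0], [0, 0, 0], [0, 0, 0], [0, 0, 0], [0, 0, 0]]' --travel '[[8, -12, 10], [12, -20, 20], [12, -20, 20], [12, -20, 20], [10, -16, 20], [5, -10, 20], [0, 0, 20], [0, 0, 15], [0, 0, 8], [0, 0, 0]]' --jaw '[85, 70, 50, 50, 50, 50, 50, 50, 50, 50]' --newtons 30

```text
time: 4.25
ee_pos: [543.6, -60.1, 145.3]
tcp_rot: [180.0, -0.1, -176.9]
contact_force: [-0.6, 0.0, -0.1]
finger_gap: 0.585
```

```bash
python3 - <<'E'
from h import *
p,P=snap("wrist","d.png")
s=state();print(s["time"],s["ee_pos"],s["tcp_rot"],s["finger_gap"])
for q in ["door_handle","door_hinge"]:
    print(q,[(x["at"],x["confidence"]) for x in place_of(p,q)[:2]])
E
```

```text
4.3 [544.28255924 -60.2161261  146.2624416 ] [ 1.79989930e+02 -2.23887032e-02 -1.76858897e+02] 0.5832971376359164
door_handle [([542.2, -58.8, 80.1], 0.73), ([532.9, -192.8, 1.9], 0.54)]
door_hinge [([574.3, 56.7, 85.0], 0.89)]
```

View pics/d.png

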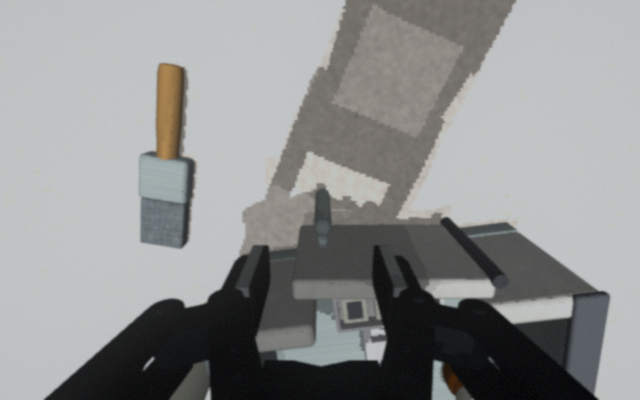

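The bar shows at about (322,190–240), centred between the fingers, so I go down and grip it.

>>> send_rows --rot '[[0, 0, 0], [0, 0, 0], [0, 0, 0], [0, 0, 0], [0, 0, 0], [0, 0, 0], [0, 0, 0], [0, 0, 0], [0, 0, 0], [0, 0, 0]]' --travel '[[2, 1, 12], [0, 0, 20], [0, 0, 20], [0, 0, 15], [0, 0, 6], [0, 0, 0], [0, 0, 0], [0, 0, 0], [0, 0, 0], [0, 0, 0]]' --jaw '[50, 50, 50, 50, 50, 30, 10, 0, 0, 0]' --newtons 40

```text
time: 5.4
ee_pos: [543.1, -59.3, 74.3]
tcp_rot: [180.0, 0.1, -176.9]
contact_force: [1.5, 4.8, 3.4]
finger_gap: 0.113
```

```bash
python3 - <<'E'
from h import *
s=state();print(s["time"],s["ee_pos"],s["tcp_rot"],s["finger_gap"]*85.4,s["contact_force"])
c=(599.3,-7.6,11.4);h=c2w(c,(-16.5,65,84));v=s["ee_pos"][:2]-h[:2];a=np.degrees(np.arctan2(v[1],v[0]));print(np.hypot(*v),c[2]-107.65-a)
# arc plan in tool frame, rotating with door
h=h[:2]; N=20;r=115.4
yaw=np.radians(s["tcp_rot"][2]); pos=s["ee_pos"][:2]; d=0
th0=c[2]-107.65-a; step=(88-th0)/N
for i in range(N):
    t=np.radians(c[2]-107.65-(th0+step*(i+1)));q=h+r*np.array([np.cos(t),np.sin(t)])
    w=q-pos;X=np.array([np.cos(yaw),np.sin(yaw)]);Y=np.array([np.sin(yaw),-np.cos(yaw)])
    print(i,(w@X).round(2),(w@Y).round(2),round(step,2)); pos=q; yaw-=np.radians(step)
E
```

```text
5.4 [543.13626058 -59.26787304  74.29689696] [ 1.79989290e+02  1.33063852e-01 -1.76892103e+02] 9.68008170409678 [1.53181218 4.84447896 3.44092883]
115.36242380895612 7.357651536532771
0 7.7 2.57 4.03
1 7.69 2.61 4.03
2 7.69 2.61 4.03
3 7.69 2.61 4.03
4 7.69 2.61 4.03
5 7.69 2.61 4.03
6 7.69 2.61 4.03
7 7.69 2.61 4.03
8 7.69 2.61 4.03
9 7.69 2.61 4.03
10 7.69 2.61 4.03
11 7.69 2.61 4.03
12 7.69 2.61 4.03
13 7.69 2.61 4.03
14 7.69 2.61 4.03
15 7.69 2.61 4.03
16 7.69 2.61 4.03
17 7.69 2.61 4.03
18 7.69 2.61 4.03
19 7.69 2.61 4.03
```

>>> send_rows --rot '[[0, 0, 2], [0, 0, 4], [0, 0, 4], [0, 0, 4], [0, 0, 4], [0, 0, 0]]' --travel '[[3.9, 1.3, 0], [7.7, 2.6, 0], [7.7, 2.6, 0], [7.7, 2.6, 0], [7.7, 2.6, 0], [0, 0, 0]]' --jaw '[0, 0, 0, 0, 0, 0]'

```text
time: 6.0
ee_pos: [509.3, -44.7, 74.3]
tcp_rot: [179.9, 0.2, 165.0]
contact_force: [4.5, 5.7, -0.0]
finger_gap: 0.111
```

```bash
cat > door.py <<'E'
from h import *
s=state();print(s["time"],s["ee_pos"],s["tcp_rot"],s["finger_gap"]*85.4,s["contact_force"],s["joints"])
c=(599.3,-7.6,11.4);h=c2w(c,(-16.5,65,84));v=s["ee_pos"][:2]-h[:2];a=np.degrees(np.arctan2(v[1],v[0]));print(np.hypot(*v),(c[2]-107.65-a)%360)
E
python3 door.py
```

```text
6.0 [509.33835391 -44.65563808  74.31420685] [1.79914327e+02 1.64904653e-01 1.65001674e+02] 9.513506186022802 [ 4.51788206  5.66460234 -0.01841581] [-18.39203352  13.9661996  108.07512797   0.11260437  57.79917838
 -93.45370361]
114.98778247931752 25.753057403901337
```

>>> send_rows --rot '[[0, 0, 4], [0, 0, 4], [0, 0, 4], [0, 0, 4], [0, 0, 4], [0, 0, 4], [0, 0, 4], [0, 0, 0]]' --travel '[[7.7, 2.6, 0], [7.7, 2.6, 0], [7.7, 2.6, 0], [7.7, 2.6, 0], [7.7, 2.6, 0], [7.7, 2.6, 0], [7.7, 2.6, 0], [0, 0, 0]]' --jaw '[0, 0, 0, 0, 0, 0, 0, 0]'

```text
time: 6.8
ee_pos: [471.3, -4.6, 74.4]
tcp_rot: [179.8, 0.2, 137.0]
contact_force: [9.3, 5.2, -4.7]
finger_gap: 0.112
```

```bash
python3 door.py
```

```text
6.8 [471.30207722  -4.6438642   74.38306612] [179.75507399   0.24983223 137.00650044] 9.547400661212826 [ 9.25086763  5.19572404 -4.69830243] [-15.10775808   9.20759727 113.90467186   0.11941359  56.55241221
 -62.18031862]
114.46597752434725 53.5954678790674
```

>>> send_rows --rot '[[0, 0, 4], [0, 0, 4], [0, 0, 4], [0, 0, 4], [0, 0, 4], [0, 0, 4], [0, 0, 4], [0, 0, 4], [0, 0, 2], [0, 0, 0]]' --travel '[[7.7, 2.9, 0], [7.7, 2.9, 0], [7.7, 2.8, 0], [7.7, 2.8, 0], [7.7, 2.8, 0], [7.7, 2.8, 0], [7.7, 2.8, 0], [7.7, 2.8, 0], [3.8, 1.3, 0], [0, 0, 0]]' --jaw '[0, 0, 0, 0, 0, 0, 0, 0, 0, 0]'

```text
time: 7.8
ee_pos: [456.4, 61.5, 74.3]
tcp_rot: [179.8, 0.1, 103.1]
contact_force: [4.3, -0.6, 2.0]
finger_gap: 0.112
```

```bash
python3 door.py
```

```text
7.8 [456.36324456  61.47530672  74.31465838] [1.79815351e+02 1.08920933e-01 1.03131249e+02] 9.554013685523831 [ 4.32092205 -0.55336969  2.01701567] [-7.12264186e+00  8.01784956e+00  1.15307620e+02 -4.59053356e-02
  5.64636013e+01 -2.02287753e+01]
114.24015588296774 88.07688086282997
```

Door is at about 88°. Releasing and lifting straight up.

>>> send_rows --rot '[[0, 0, 0], [0, 0, 0], [0, 0, 0], [0, 0, 0], [0, 0, 0], [0, 0, 0], [0, 0, 0], [0, 0, 0], [0, 0, 0], [0, 0, 0]]' --travel '[[0, 0, 0], [0, 0, 0], [0, 0, 0], [0, 0, -8], [0, 0, -20], [0, 0, -25], [0, 0, -25], [0, 0, -25], [0, 0, -20], [0, 0, -10]]' --jaw '[30, 40, 40, 40, 40, 40, 40, 40, 40, 40]'

```text
time: 8.8
ee_pos: [455.6, 61.6, 208.7]
tcp_rot: [179.8, 0.1, 103.1]
contact_force: [-0.7, 0.1, 0.2]
finger_gap: 0.467
```

>>> send_rows --rot '[[0, 0, -5], [0, 0, -8], [0, 0, -8], [0, 0, -8], [0, 0, -8], [0, 0, -8], [0, 0, -8], [0, 0, -8], [0, 0, -8], [0, 0, -8]]' --travel '[[0, 0, 0], [0, 0, 0], [0, 0, 0], [0, 0, 0], [0, 0, 0], [0, 0, 0], [0, 0, 0], [0, 0, 0], [0, 0, 0], [0, 0, 0]]' --jaw '[60, 60, 60, 60, 60, 60, 60, 60, 60, 60]'

```text
time: 9.8
ee_pos: [454.2, 61.7, 205.8]
tcp_rot: [180.0, -0.1, -179.6]
contact_force: [0.5, -0.2, 0.0]
finger_gap: 0.704
```

>>> send_rows --rot '[[0, 0, -8], [0, 0, -3], [0, 0, 0], [0, 0, 0], [0, 0, 0], [0, 0, 0], [0, 0, 0], [0, 0, 0], [0, 0, 0]]' --travel '[[0, 0, 0], [0, 0, 0], [-15, 4, 0], [-30, 10, 0], [-40, 12, 0], [-40, 12, 0], [-35, 10, 0], [-20, 8, 0], [0, 0, 0]]' --jaw '[60, 60, 60, 60, 60, 60, 60, 60, 60]'

```text
time: 10.7
ee_pos: [621.7, 152.5, 205.1]
tcp_rot: [180.0, -0.1, -168.8]
contact_force: [0.1, 0.2, 0.2]
finger_gap: 0.704
```

```bash
python3 - <<'E'
from h import *
p,P=snap("wrist","e.png");t,Pt=snap("top","e_top.png")
s=state();print(s["time"],s["ee_pos"],s["tcp_rot"],s["finger_gap"]*85.4)
for q in ["plunger_knob","rail_next_slot","door_hinge"]:
    print(q,[(x["at"],x["confidence"]) for x in place_of(p,q)[:2]])
for q in ["door_handle","plunger_knob"]:
    print(q,[(x["at"],x["confidence"]) for x in place_of(t,q)[:2]])
E
```

```text
10.8 [619.73200745 151.30784137 205.15462732] [ 1.79995188e+02 -1.42895372e-01 -1.68859298e+02] 60.085811275849274
plunger_knob [([686.2, 9.9, 115.5], 0.77)]
rail_next_slot [([649.3, 3.3, 62.9], 0.69), ([759.7, -37.6, 26.3], 0.23)]
door_hinge [([570.7, 51.8, 83.4], 0.87)]
door_handle [([453.0, 60.6, 83.0], 0.63), ([648.1, -3.3, 60.8], 0.59)]
plunger_knob [([683.8, 10.8, 114.5], 0.65), ([423.8, 369.6, -0.8], 0.45)]
```

View pics/e.png

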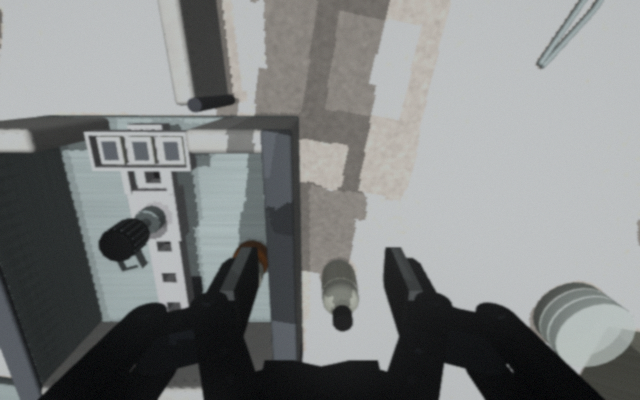

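The earlier sideways sign was wrong, so I ended up left of the chamber with nothing touched. The knob is at about (125,238) and the chamber axis is parallel to the image. Correcting by y −152, x −34.

>>> send_rows --rot '[[0, 0, 0], [0, 0, 0], [0, 0, 0], [0, 0, 0], [0, 0, 0], [0, 0, 0], [0, 0, 0], [0, 0, 0]]' --travel '[[-4, -16, 0], [-6, -28, 0], [-7, -32, 0], [-7, -32, 0], [-6, -28, 0], [-4, -16, 0], [0, 0, 0], [0, 0, 0]]' --jaw '[60, 60, 60, 60, 60, 60, 60, 60]'

```text
time: 11.85
ee_pos: [682.9, 8.9, 206.1]
tcp_rot: [180.0, -0.0, -168.9]
contact_force: [-0.5, 0.4, -0.2]
finger_gap: 0.702
```

```bash
python3 - <<'E'
from h import *
p,P=snap("wrist","f.png")
s=state();print(s["time"],s["ee_pos"],s["tcp_rot"],s["finger_gap"]*85.4)
for q in ["plunger_knob","rail_next_slot","door_hinge"]:
    print(q,[(x["at"],x["confidence"]) for x in place_of(p,q)[:2]])
im=p["image"].copy()
m=cut_out(p,"plunger_knob")
if m:
    mm=m[0]["mask"];ys,xs=np.where(mm);print(m[0]["confidence"],xs.min(),xs.max(),ys.min(),ys.max(),xs.mean(),ys.mean())
im=cv2.resize(im,None,fx=2.5,fy=2.5,interpolation=cv2.INTER_CUBIC)
for xy in ((682.6,9.2),(685,9.8)):
  for z in (103,131):
    for a in range(0,360,20):
        q=proj(p,P,(xy[0]+13*np.cos(np.radians(a)),xy[1]+13*np.sin(np.radians(a)),z))*2.5
        cv2.circle(im,tuple(q.astype(int)),2,(0,0,255) if xy[0]<684 else (0,255,0),-1)
cv2.imwrite("pics/f2.png",im[300:850,400:1200])
E
```

```text
11.9 [682.78009727   9.66412318 206.184819  ] [ 1.79961722e+02 -2.42029453e-02 -1.68862964e+02] 59.78420525617029
plunger_knob [([684.7, 9.9, 112.4], 0.56)]
rail_next_slot [([646.8, 2.7, 64.1], 0.85)]
door_hinge [([573.5, 54.0, 83.8], 0.88)]
0.68 302 337 180 221 319.4651741293532 200.47180762852403
```

View pics/f2.png

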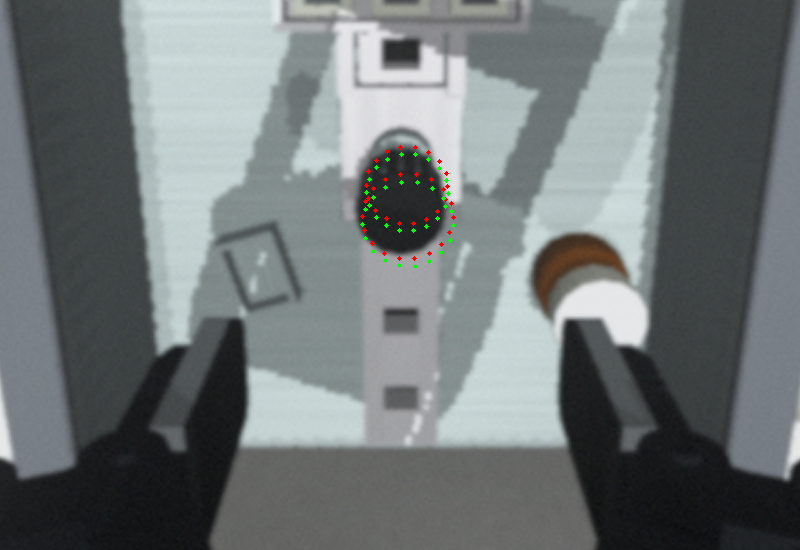

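The knob's overlay is off by about 1.5 mm at most, and the rail runs parallel to the image. I descend and grip the knob.

>>> send_rows --rot '[[0, 0, 0], [0, 0, 0], [0, 0, 0], [0, 0, 0], [0, 0, 0], [0, 0, 0], [0, 0, 0], [0, 0, 0]]' --travel '[[1, -0.5, 12], [0.5, 0, 20], [0, 0, 25], [0, 0, 25], [0, 0, 18], [0, 0, 8], [0, 0, 0], [0, 0, 0]]' --jaw '[60, 60, 60, 60, 60, 60, 60, 60]'

```text
time: 12.9
ee_pos: [682.5, 8.0, 99.2]
tcp_rot: [-180.0, 0.1, -168.9]
contact_force: [0.1, 0.5, 0.5]
finger_gap: 0.706
```

```bash
python3 - <<'E'
from h import *
p,P=snap("wrist","g.png")
s=state();print(s["time"],s["ee_pos"],s["tcp_rot"],s["finger_gap"]*85.4,s["contact_force"])
E
```

```text
12.95 [682.87570483   7.91031162  99.76154739] [-1.79952609e+02  1.28562597e-01 -1.68885328e+02] 59.969271198516466 [0.30017797 0.80395847 0.02986085]
```

View pics/g.png

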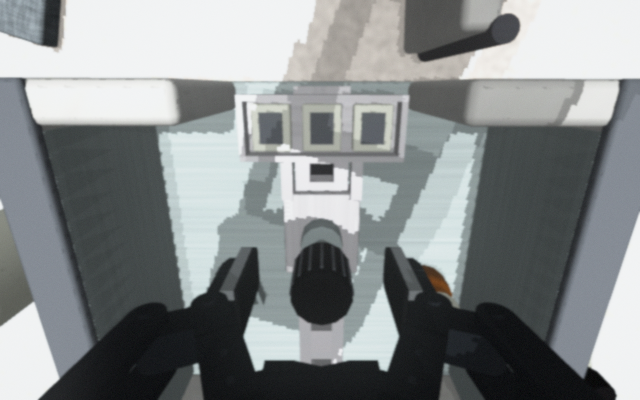

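The knob at (322,270) sits centred between the fingers.

>>> send_rows --rot '[[0, 0, 0], [0, 0, 0], [0, 0, 0], [0, 0, 0], [0, 0, 0], [0, 0, 0], [0, 0, 0], [0, 0, 0]]' --travel '[[0.5, 0, 1], [0, 0, 0], [0, 0, 0], [0, 0, 0], [0, 0, 0], [0, 0, 0], [0, 0, 0], [0, 0, 0]]' --jaw '[40, 30, 22, 18, 18, 18, 18, 18]' --newtons 60

```text
time: 13.75
ee_pos: [681.7, 8.0, 97.4]
tcp_rot: [-180.0, 0.0, -168.9]
contact_force: [1.8, 0.8, 0.4]
finger_gap: 0.291
```

```bash
python3 - <<'E'
from h import *
s=state();print(s["time"],s["ee_pos"],s["tcp_rot"],s["finger_gap"]*85.4,s["contact_force"])
E
```

```text
13.75 [681.65483327   7.954895    97.44879146] [-1.79994709e+02  3.94107416e-02 -1.68891884e+02] 24.829602582682085 [1.81991683 0.76592469 0.3609236 ]
```

>>> send_rows --rot '[[0, 0, 0], [0, 0, 0], [0, 0, 0], [0, 0, 0], [0, 0, 0], [0, 0, 0], [0, 0, 0], [0, 0, 0]]' --travel '[[0, 0, -2], [0, 0, -2.5], [0, 0, -2.5], [0, 0, -2.5], [0, 0, -2], [0, 0, -1], [0, 0, 0], [0, 0, 0]]' --jaw '[18, 18, 18, 18, 18, 18, 18, 18]'

```text
time: 14.55
ee_pos: [680.9, 7.8, 109.2]
tcp_rot: [180.0, -0.1, -168.9]
contact_force: [2.0, 0.7, -5.8]
finger_gap: 0.287
```

```bash
python3 - <<'E'
from h import *
p,P=snap("wrist","i.png")
s=state();print(s["time"],s["ee_pos"],s["tcp_rot"],s["finger_gap"]*85.4,s["contact_force"])
E
```

```text
14.6 [680.88233751   7.84034001 109.24347809] [ 1.79989762e+02 -6.77069923e-02 -1.68890340e+02] 23.856637937320873 [ 1.253066   -0.95268492 -5.62987371]
```

View pics/i.png

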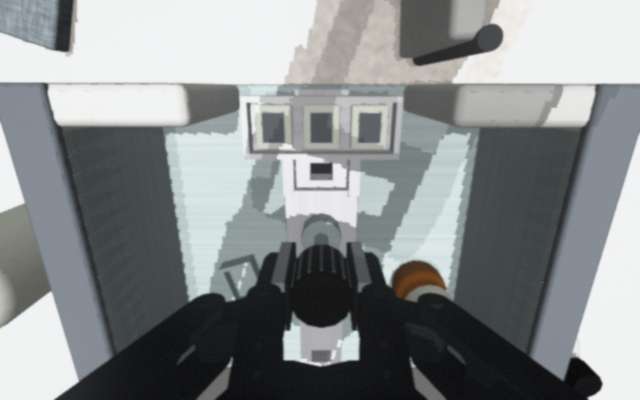

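>>> send_rows --rot '[[0, 0, 0], [0, 0, 0], [0, 0, 0], [0, 0, 0], [0, 0, 0], [0, 0, 0]]' --travel '[[0, 0, -1], [0, 0, 0], [2, 0, 0], [3, 0, 0], [3, 0, 0], [0, 0, 0]]' --jaw '[18, 18, 18, 18, 18, 18]'

```text
time: 15.2
ee_pos: [672.8, 6.3, 110.7]
tcp_rot: [180.0, -0.0, -168.9]
contact_force: [1.1, -1.5, -7.3]
finger_gap: 0.289
```

```bash
python3 - <<'E'
from h import *
s=state();print(s["time"],s["ee_pos"],s["tcp_rot"],s["finger_gap"]*85.4,s["contact_force"])
a=np.radians(s["tcp_rot"][2]);print((s["ee_pos"][:2]-np.array([681.2,7.9]))@np.array([np.cos(a),np.sin(a)]))
E
```

```text
15.2 [672.84184149   6.29753389 110.67514223] [ 1.79992620e+02 -4.86527475e-02 -1.68893188e+02] 24.64860595323558 [ 1.07889406 -1.50469941 -7.27870939]
8.51030513545373
```

It slides freely: about 2 N of friction and −7 N on the plunger, as expected. Next is the remaining 27 mm.

>>> send_rows --rot '[[0, 0, 0], [0, 0, 0], [0, 0, 0], [0, 0, 0], [0, 0, 0], [0, 0, 0], [0, 0, 0], [0, 0, 0], [0, 0, 0], [0, 0, 0]]' --travel '[[3, 0, 0], [4, 0, 0], [4, 0, 0], [4, 0, 0], [4, 0, 0], [4, 0, 0], [3, 0, 0], [1, 0, 0], [0, 0, 0], [0, 0, 0]]' --jaw '[18, 18, 18, 18, 18, 18, 18, 18, 18, 18]'

```text
time: 16.2
ee_pos: [646.6, 1.2, 110.6]
tcp_rot: [180.0, -0.1, -168.9]
contact_force: [0.3, -1.0, -6.9]
finger_gap: 0.284
```

```bash
python3 - <<'E'
from h import *
s=state();print(s["time"],s["ee_pos"],s["tcp_rot"],s["finger_gap"]*85.4,s["contact_force"])
a=np.radians(s["tcp_rot"][2]);d=np.array([np.cos(a),np.sin(a)])
for o in ((681.65,7.95),(680.9,7.8)):print((s["ee_pos"][:2]-np.array(o))@d)
p,P=snap("wrist","j.png")
for q in ["rail_next_slot","plunger_knob"]:print(q,[(x["at"],x["confidence"]) for x in place_of(p,q)[:2]])
E
```

```text
16.2 [646.61903433   1.15637065 110.6351209 ] [ 1.79990401e+02 -5.72485496e-02 -1.68887207e+02] 24.234067844712047 [ 0.2778606  -0.97939719 -6.94432194]
35.6835342672512
34.91868586759819
rail_next_slot [([647.7, 1.0, 61.9], 0.78)]
plunger_knob [([650.2, 2.8, 126.4], 0.82), ([645.2, 2.5, 64.6], 0.28)]
```

View pics/j.png

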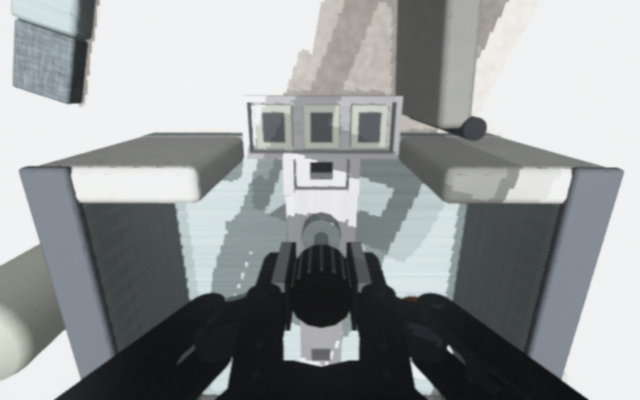

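Shift is 35 mm. I press down in steps and watch the force.

>>> send_rows --rot '[[0, 0, 0], [0, 0, 0], [0, 0, 0], [0, 0, 0], [0, 0, 0], [0, 0, 0]]' --travel '[[0, 0, 1.5], [0, 0, 2], [0, 0, 2], [0, 0, 2], [0, 0, 1.5], [0, 0, 0]]' --jaw '[18, 18, 18, 18, 18, 18]'

```text
time: 16.95
ee_pos: [647.2, 1.3, 102.0]
tcp_rot: [180.0, 0.0, -168.9]
contact_force: [-2.7, 0.5, -2.8]
finger_gap: 0.285
```

```bash
python3 - <<'E'
from h import *
s=state();print(s["time"],s["ee_pos"],s["tcp_rot"],s["finger_gap"]*85.4,s["contact_force"])
E
```

```text
16.95 [647.24636806   1.27498467 102.04528194] [ 1.79999652e+02  3.17387106e-02 -1.68890490e+02] 24.363458765352963 [-2.66502165  0.54049309 -2.7771398 ]
```

The pin has dropped into the slot (about 9.6 mm above home). Continuing to home.

>>> send_rows --rot '[[0, 0, 0], [0, 0, 0], [0, 0, 0], [0, 0, 0], [0, 0, 0], [0, 0, 0], [0, 0, 0]]' --travel '[[0, 0, 1.5], [0, 0, 2], [0, 0, 2], [0, 0, 2], [0, 0, 1.5], [0, 0, 1], [0, 0, 0]]' --jaw '[18, 18, 18, 18, 18, 18, 18]'

```text
time: 17.65
ee_pos: [648.4, 1.4, 93.4]
tcp_rot: [-180.0, 0.2, -168.9]
contact_force: [-2.3, 2.9, 7.1]
finger_gap: 0.289
```

```bash
python3 - <<'E'
from h import *
s=state();print(s["time"],s["ee_pos"],s["tcp_rot"],s["finger_gap"]*85.4,s["contact_force"])
E
```

```text
17.65 [648.37206023   1.39261159  93.44997677] [-179.97445632    0.18083217 -168.88739578] 24.70155050617486 [-2.25111924  2.94315735  7.09508139]
```

>>> send_rows --rot '[[0, 0, 0], [0, 0, 0], [0, 0, 0], [0, 0, 0]]' --travel '[[0, 0, 1], [0, 0, 1], [0, 0, 0], [0, 0, 0]]' --jaw '[18, 18, 18, 18]' --newtons 80

```text
time: 18.05
ee_pos: [649.2, 1.6, 93.4]
tcp_rot: [-179.9, 0.3, -168.9]
contact_force: [-4.1, 3.7, 15.4]
finger_gap: 0.286
```

```bash
python3 - <<'E'
from h import *
for i in range(3):
    p,P=snap("wrist","k.png")
    s=state();print(s["time"],s["ee_pos"],s["tcp_rot"],s["finger_gap"]*85.4,s["contact_force"])
for q in ["rail_next_slot","plunger_knob"]:print(q,[(x["at"],x["confidence"]) for x in place_of(p,q)[:2]])
t,_=snap("top","k_top.png")
for q in ["door_handle"]:print(q,[(x["at"],x["confidence"]) for x in place_of(t,q)[:2]])
E
```

```text
18.1 [649.21790658   1.51763272  93.41724132] [-179.94366043    0.29201988 -168.87488194] 24.54535475276331 [-3.74836811  3.85290301 16.03691612]
18.15 [649.19449046   1.52185647  93.38272208] [-179.94280412    0.29031352 -168.87540449] 24.285645095271654 [-4.43908213  3.52706244 15.84546315]
18.2 [649.17958203   1.5128283   93.39294003] [-179.94332614    0.28876977 -168.87553282] 23.90764510420239 [-5.40949788  4.15671802 15.86470753]
rail_next_slot [([648.0, -0.6, 63.8], 0.66)]
plunger_knob [([654.1, 5.6, 110.2], 0.78)]
door_handle []
```

View pics/k.png

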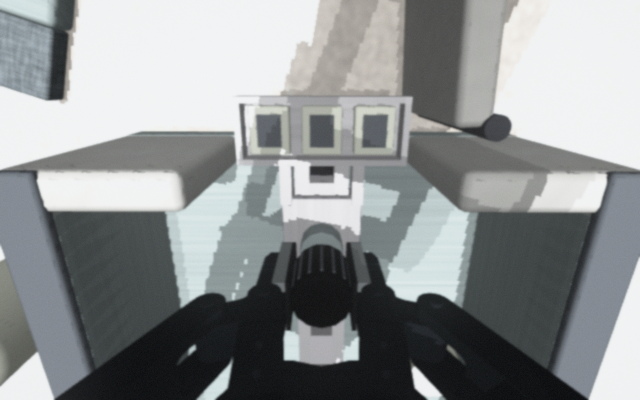

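View pics/k_top.png

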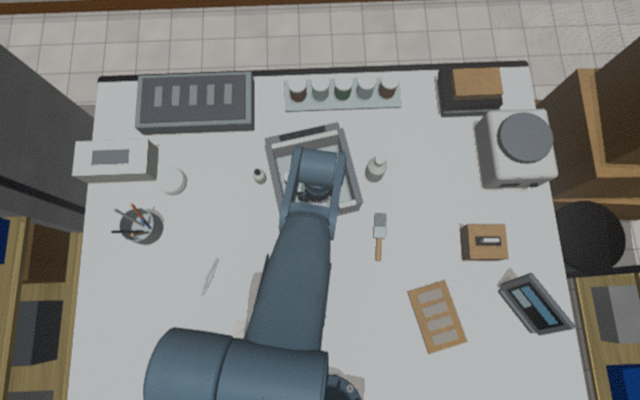

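The height stays at 93.4 while the upward force rises from 7 to 16 N, so there is a hard stop. There is a small sideways load, because the arm yielded about 2 mm away from the door. I ease it back towards the slot's middle and check whether the height changes.

>>> send_rows --rot '[[0, 0, 0], [0, 0, 0], [0, 0, 0], [0, 0, 0]]' --travel '[[1, 0, 0], [1, 0, 0], [0, 0, 0], [0, 0, 0]]' --jaw '[18, 18, 18, 18]'

```text
time: 18.8
ee_pos: [648.3, 1.4, 93.4]
tcp_rot: [-179.9, 0.4, -168.9]
contact_force: [1.1, 4.8, 11.7]
finger_gap: 0.285
```

```bash
python3 - <<'E'
from h import *
for i in range(3):
    p,P=snap("wrist","l.png")
    s=state();print(s["time"],s["ee_pos"],s["tcp_rot"],s["finger_gap"]*85.4,s["contact_force"])
a=np.radians(s["tcp_rot"][2]);d=np.array([np.cos(a),np.sin(a)])
print((s["ee_pos"][:2]-np.array((681.65,7.95)))@d)
E
```

```text
18.85 [648.33148549   1.35966886  93.3844977 ] [-179.93333776    0.44253461 -168.88421834] 24.05080610370729 [-0.91270756  4.27270627 11.97952964]
18.9 [648.35468046   1.37821151  93.41432446] [-179.93480083    0.44447885 -168.88176848] 24.332986570241903 [ 0.78986452  4.90295639 12.20286017]
18.95 [648.35222852   1.36477557  93.40308234] [-179.932742      0.44296545 -168.88068804] 24.212195636999887 [ 0.44212889  5.40694822 11.44216049]
33.94267465900945
```

```bash
python3 - <<'E'
from h import *
p,P=snap("side")
for q in ["door_handle","plunger_knob","cold_jar","mould"]:
    print(q,[(x["at"],x["confidence"]) for x in place_of(p,q)[:2]])
im=cv2.resize(p["image"][140:260,220:380],None,fx=5,fy=5,interpolation=cv2.INTER_CUBIC);cv2.imwrite("pics/m.png",im)
E
```

```text
door_handle [([457.5, 56.9, 83.6], 0.68)]
plunger_knob []
cold_jar []
mould [([762.2, -38.8, 24.2], 0.46)]
```

View pics/m.png

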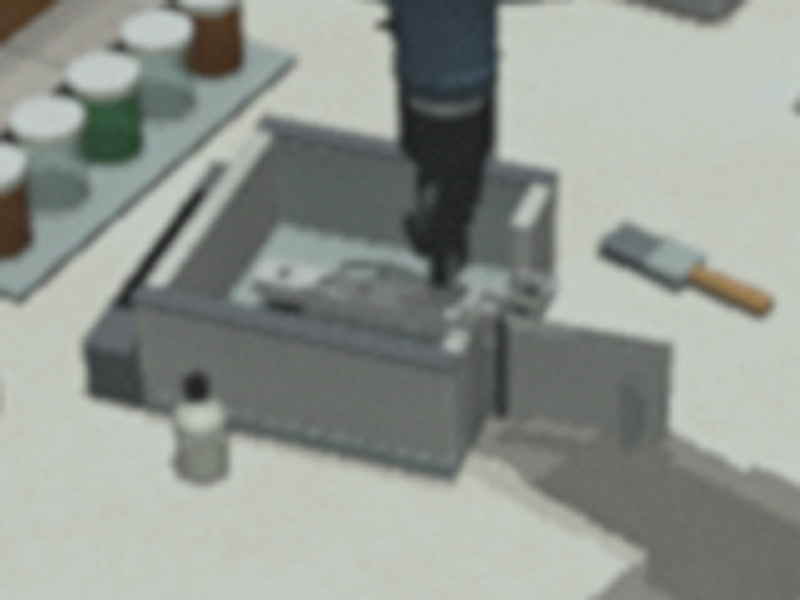

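View pics/l.png

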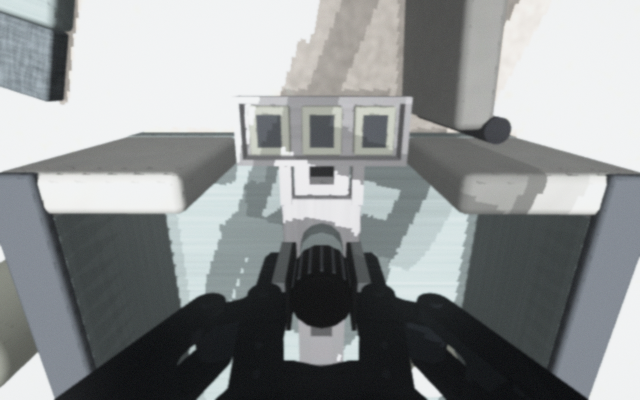

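The side view shows the door standing square to the front (crop (590,380)) and the gripper on the knob at (440,270). In the wrist view the tray is in the doorway and the door is clear of it. Handing in.

```bash
python3 - <<'E'
from station import *
s=state();print(s["time"],s["ee_pos"],s["contact_force"])
print(finish_job())
E
```

```text
19.2 [648.34072951   1.37809308  93.38834747] [ 0.89786265  4.73580951 11.80493687]
the job is handed in; nothing more can be done
None
```

The job is done and handed in at 19.2 s, with the gripper still holding the knob pressed home (80 N grip, about 12 N down).

- **Door:** I opened it by its handle to about 88° (1.54 rad) and let go there. The side camera afterwards put the handle within about 5 mm of that spot, so it stayed wide open.
- **Plunger and slide:** I gripped the knob and lifted it about 13 mm; the lift force read about 7 N, as expected. I then slid the arm 35 mm towards the door. On the way down the plunger passed the height where the pin would ride on the rail, so it went into the slot.
- **Pressed home:** the tool stopped at 93.4 mm and stayed there as the push went from 7 to 16 N and after I eased the sideways load. That fits the hard stop.

**Checks that disagreed or were missing:**
- The stop is about 1 mm higher than I worked out from the first grip height. That is probably a small slip of the pads on the knob.
- The tool's final shift reads 33.9 mm instead of 35 mm. That is within the slot's play, and the tool is within 1 mm of the fitted slot position.
- The cameras could not confirm the plunger's final height, because the gripper hides the knob.

On the way to the knob I moved the tool sideways the wrong way once, but it touched nothing. I saw none of the other things in the scene move. The brush, dropper and wash bottle were in place in the last pictures, but the jar was hidden by the gripper at the end.

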